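# Put the measuring cups back in their graded rest

## Task

Put the four steel measuring cups back in the wooden cup rest so that they stand in a row in order of size, each fully down in the round well that fits it, upright, with its handle pointing straight out over the front of the rest (the long edge opposite the raised rail) ready for the next class. Do not knock the kitchen timer or the pepper shaker about.

Things in the scene. Friction and masses are not known exactly. Their poses are not given: they have to be found in the camera images.
- cup_smallest: The smallest of four plain steel measuring cups: a straight-sided open cup 27 mm in outer diameter and 32 mm high, wall 2 mm, loose, standing upright. Origin at the centre of its underside, z up. One flat handle (12 mm wide, 3 mm thick) sticks out level from the rim along the cup's own -x axis; its tip is 40 mm beyond the wall, its top face 1 mm below the rim. Under 0.13 kg.
- cup_second: The second smallest of four plain steel measuring cups: a straight-sided open cup 38 mm in outer diameter and 36 mm high, wall 2 mm, loose, standing upright. Origin at the centre of its underside, z up. One flat handle (12 mm wide, 3 mm thick) sticks out level from the rim along the cup's own -x axis; its tip is 45 mm beyond the wall, its top face 1 mm below the rim. Under 0.13 kg.
- cup_third: The second largest of four plain steel measuring cups: a straight-sided open cup 49 mm in outer diameter and 41 mm high, wall 2 mm, loose, standing upright. Origin at the centre of its underside, z up. One flat handle (12 mm wide, 3 mm thick) sticks out level from the rim along the cup's own -x axis; its tip is 50 mm beyond the wall, its top face 1 mm below the rim. Under 0.13 kg.
- cup_largest: The largest of four plain steel measuring cups: a straight-sided open cup 60 mm in outer diameter and 46 mm high, wall 2 mm, loose, standing upright. Origin at the centre of its underside, z up. One flat handle (12 mm wide, 3 mm thick) sticks out level from the rim along the cup's own -x axis; its tip is 55 mm beyond the wall, its top face 1 mm below the rim. Under 0.13 kg.
- well_smallest (a point): Centre of the floor of the smallest of four round wells in a pale wooden cup rest: 35 mm wide (for the 27 mm cup), 13 mm deep, floor 8 mm above the table, 2 mm chamfer; 62 mm to the next well. -x points to the front (rounded edge), +x to the raised rail at the back, +y along the row to the largest well, z up. The rest is 300 mm long (y), 112 mm deep (x), fixed to the table.
- well_second (a point): Centre of the floor of the second smallest of four round wells in a pale wooden cup rest: 46 mm wide (for the 38 mm cup), 13 mm deep, floor 8 mm above the table, 2 mm chamfer; 74 mm to the next larger well. -x points to the front (rounded edge), +x to the raised rail at the back, +y along the row to the largest well, z up. Its front edge lies 57 mm in front of the well centres.
- well_third (a point): Centre of the floor of the second largest of four round wells in a pale wooden cup rest: 57 mm wide (for the 49 mm cup), 13 mm deep, floor 8 mm above the table, 2 mm chamfer; 86 mm to the largest well. -x points to the front (rounded edge), +x to the raised rail at the back, +y along the row to the largest well, z up. The rail stands 11 mm above the board, 47 mm behind the well centres.
- well_largest (a point): Centre of the floor of the largest of four round wells in a pale wooden cup rest: 68 mm wide (for the 60 mm cup), 13 mm deep, floor 8 mm above the table, 2 mm chamfer; at the other end of the row from the smallest. -x points to the front (rounded edge), +x to the raised rail at the back, +y along the row to the largest well, z up. Board edge 46 mm beyond this well's centre.
- kitchen_timer: Bystander: red and white clockwork kitchen timer, 68 mm across, 57 mm high, loose. Origin at the centre of its underside.
- pepper_shaker: Bystander: grey pepper shaker, 44 mm across, 90 mm high, loose. Origin at the centre of its underside.

How it is judged:
By the outcome, as a careful person would: the job done as asked, in the order asked, and still so for the second after the job is handed in, with the robot touching nothing.
It also fails if it takes over 93 s, if anything falls off the work surface, if the arm or the gripper's body presses on something with over 40 N, if the wrist force passes 120 N, or if a joint passes its speed limit or range.

## Robot

A 7-joint arm with a two-finger parallel gripper is mounted at the origin on a cart in front of the work surface, level with it; the furniture and walls round the work are solid. World frame = base frame: x ahead of the robot, y to its left, z up, the work surface at z = 0. Lengths are in m, angles in rad, forces in N, time in s.
With the tool pointing down it reaches from about 0.425 to 0.925 m from the base axis. Payload 6.8 kg.
Tool frame: the origin (TCP) lies at the very end of the fingers, on their centre line; the grasp point (between the pads) lies 19 mm behind it; z points along the fingers, y is the line along which they close (so a half turn about z gives the same grasp; the last joint's range is limited). The gripper opens to 85 mm and grips with 20 to 120 N. Pads are 22 mm wide; open, the fingers measure 114 mm over their backs; the gripper's body (76 mm by 85 mm) begins 54 mm behind the grasp point. The pads swing forward as they close: fully open they stand 13 mm farther back than shut.
Start: joints at [1.186, 0.477, 0.022, 1.555, -0.011, 1.109, -0.083], TCP at [0.184, -0.649, 0.231] pointing down, gripper open.
Joint ranges: [-2.96, 2.96], [-0.34, 2.1], [-1.41, 1.46], [0.24, 2.44], [-1.37, 4.51], [0.17, 1.92], [-2.96, 2.96]. Speed limits (rad/s): [2.39, 2.39, 3.14, 3.14, 3.14, 3.14, 3.14].

## Interface

Orientations are given as a unit quaternion [w, x, y, z].
In Python, from station import bot gives the robot as it stands.
- The arm moves only by the tool creep_tool, called as a command line: name --argument value ..., lists and objects as JSON in quotes. Schema: {"type":"object","properties":{"moves":{"type":"string"},"grip_force":{"type":"number"},"only":{"type":"string"},"quiet":{"type":"boolean"},"lines":{"type":"string"}},"required":["moves"],"additionalProperties":false}. moves is a string of 1 to 20 rows, parted by a bar, with the numbers parted by commas; each row has 5 numbers: dx, dy, dz in shares of the most that a row can go, 1 being 50 mm, then a turn about the tool's z in rad, then the opening from 0.0 (shut) to 1.0 (fully open); each row shifts and turns the commanded pose from where the row before left it, along the tool's axes as they then stand; what a row does not reach is not made up. A row lasts 1/10 s, in which the tool goes at most 0.05 m and 0.15 rad, less where a joint would pass 70% of its speed; a pose out of reach is approached as far as the arm can. The fingers move at their own pace and stop on an object; grip_force is the grip in N (left out, the last holds). Time passes only in rows, so rows that do not move let the fingers close. The tool returns the time, the measured TCP pose, the force, the opening and the grip force at its end. only (a regular expression) keeps the lines of the reply that match it, lines (a string "A,B") keeps lines A to B, and quiet returns only ok. Input that does not fit is refused with a message, and nothing moves.
- bot.get_obs(): the state, without advancing time (a new reading comes with each control period).
- bot.read_camera(name): name is "scene" or "top" or "wrist"; returns the picture (420x560x3 uint8, blue, green, red); there is no depth.
- bot.camera_info(name): a dict with "vertical_fov" (degrees; the focal length in pixels is half the picture's height over the tangent of half this angle, whatever the lens; pixels are square), "cx", "cy" (the principal point, pixels), "k1" (the pictures are not rectified: a ray, as slopes to the right and down, at radius r is drawn at 1 + k1 r^2 times it, then the intrinsics apply), "view" (4x4, takes a point from world to camera coordinates); the wrist camera has in their place "hand_eye" (4x4, takes a point from camera to tool coordinates, whose origin is the TCP and whose axes are the flange's). Camera axes: x right, y up, looking along -z (the intrinsics and any distortion apply to the point x, -y, -z); pixel columns grow to the right and rows downward; lengths in m; the calibration is good to about 2 mm. A picture is of the moment at which its call begins: read the wrist's pose just before it. camera_info takes no time and is no camera call.
- bot.hand_in(): hands the job in; it is judged then, once.
The state is a dict: "t": time; "q": joint angles; "joint_vel": joint speeds; "joint_torque": joint torques, N m; "eef_pos": TCP position; "tool_rot": TCP orientation; "contact_force": force on the tool from outside, world axes, zero at the start; "torque": the same for the moment, N m; "gripper_width": opening from 0.0 (shut) to 1.0 (fully open); "grasp_force": force on a finger pad.
Only numpy, scipy, OpenCV 4.12 (cv2) and the standard library are available. Lean on these libraries where they do the work, as an engineer would, in place of code of your own. Each camera call takes 0.05 s, during which the arm holds its last target. There are 200 camera calls.

## Working session

There is one attempt and no reset: what is moved stays moved. The work goes in short steps, Python scripts to look and compute and a tool call to move; the robot and the scene stay as the last step left them, time stands still between calls to the robot, and variables do not carry over. Pictures are saved under pics/ and viewed, at most 14 in all, crops included, and the job is handed in when it is done.

```bash
ls; mkdir -p pics; python3 - <<'E'
from station import bot
import cv2,json
for n in("scene","top"):
    cv2.imwrite(f"pics/{n}0.png",cv2.resize(bot.read_camera(n),(800,600),interpolation=cv2.INTER_CUBIC))
    print(n,bot.camera_info(n))
print(bot.camera_info("wrist"));print(bot.get_obs())
E
```

```text
pics
station.py
scene {'vertical_fov': 56.21984053992055, 'cx': 275.2731351082381, 'cy': 207.80867011292298, 'k1': 0.012099435784816856, 'view': array([[ 0.83080571, -0.55645778, -0.01079853, -0.50556602],
       [ 0.38234642,  0.55653896,  0.7376148 , -0.23316704],
       [-0.4044417 , -0.61694337,  0.67513539, -0.72681234],
       [ 0.        ,  0.        ,  0.        ,  1.        ]])}
top {'vertical_fov': 56.29246911057987, 'cx': 276.42292587601304, 'cy': 209.85800945860686, 'k1': -0.07751635282500921, 'view': array([[-0.00203307, -0.99994562, -0.01022882, -0.02406987],
       [ 0.98718218, -0.00363927,  0.15955595, -0.60601871],
       [-0.1595845 , -0.00977332,  0.98713589, -1.02958315],
       [ 0.        ,  0.        ,  0.        ,  1.        ]])}
{'vertical_fov': 69.45186892885484, 'cx': 278.2305578586158, 'cy': 210.74115565396914, 'k1': -0.042006143664069115, 'hand_eye': array([[ 1.23567619e-03,  9.56011973e-01,  2.93325044e-01,
         7.53073327e-02],
       [ 9.99999200e-01, -1.10170556e-03, -6.21943112e-04,
        -1.73445236e-04],
       [-2.71427230e-04,  2.
[... 165 characters left out ...]
([ 1.18589455,  0.47775959,  0.02233924,  1.55632186, -0.01149377,
        1.10931443, -0.08307712]), 'joint_vel': array([-0.00132617, -0.00133144,  0.00066889, -0.00314609, -0.00152167,
       -0.00051976,  0.00183751]), 'joint_torque': array([ 6.33162635e-03, -5.97752881e+01,  1.61428951e+00, -2.81953865e+01,
        1.28310811e-02,  4.98296853e-03, -2.60102911e-05]), 'eef_pos': array([ 0.18431111, -0.64880263,  0.23040759]), 'tool_rot': array([-8.18367741e-04,  9.90434146e-01,  1.37983701e-01, -1.78085067e-04]), 'contact_force': array([-0.49085169, -0.0917195 ,  0.43560675]), 'torque': array([-0.02251122,  0.03265699,  0.01075551]), 'grasp_force': 0.0, 'gripper_width': 1.0033820385205934}
```

View pics/top0.png

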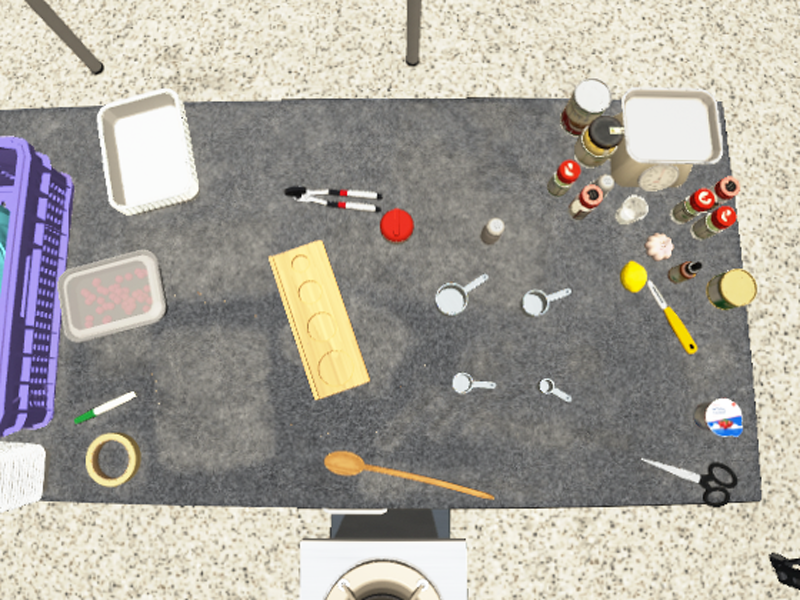

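View pics/scene0.png

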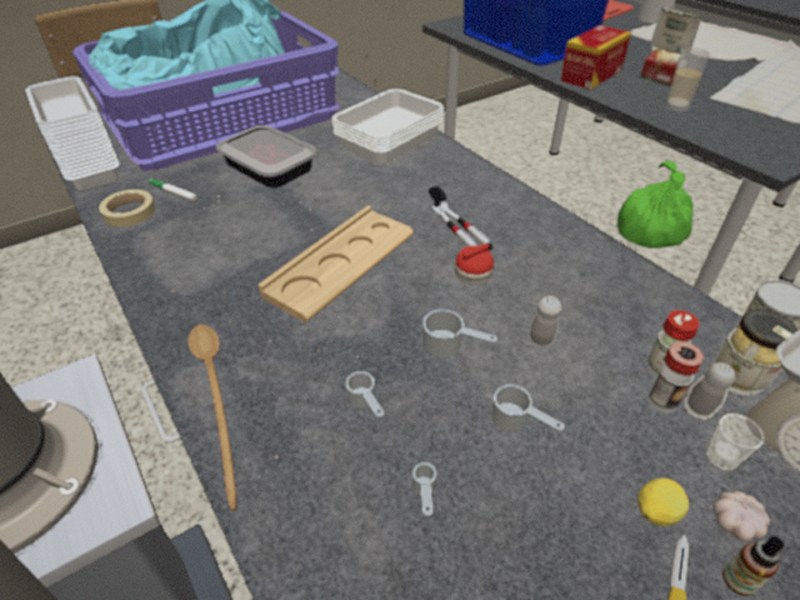

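Top view (800×600 pixels): the rest runs from (300,258) to (333,368) with its rail on the left. The cups are at about (452,298), (536,302), (462,383) and (546,385). The timer is at (397,226) and the shaker at (494,231). The scene view agrees, with the wells shrinking to the right. Next are the helpers and rough positions from the two views.

```bash
cat > h.py <<'E'
import numpy as np,cv2
from station import bot
from scipy.spatial.transform import Rotation as R
def Rt(q): return R.from_quat(q,scalar_first=True).as_matrix()
def cam(name,o=None):
    c=bot.camera_info(name);f=210/np.tan(np.radians(c['vertical_fov']/2))
    if name=='wrist':
        o=o or bot.get_obs();T=np.eye(4);T[:3,:3]=Rt(o['tool_rot']);T[:3,3]=o['eef_pos'];P=T@c['hand_eye']
    else: P=np.linalg.inv(c['view'])
    return dict(K=np.array([[f,0,c['cx']],[0,f,c['cy']],[0,0,1.]]),k=np.array([c['k1'],0,0,0.]),P=P)
def ray(c,uv):
    s=cv2.undistortPoints(np.float64([[uv]]),c['K'],c['k'])[0,0]
    return c['P'][:3,3],c['P'][:3,:3]@np.array([s[0],-s[1],-1])
def onz(c,uv,z):
    o,d=ray(c,uv);return o+d*(z-o[2])/d[2]
def tri(obs):
    A=np.zeros((3,3));b=np.zeros(3)
    for c,uv in obs:
        o,d=ray(c,uv);d=d/np.linalg.norm(d);M=np.eye(3)-np.outer(d,d);A+=M;b+=M@o
    return np.linalg.solve(A,b)
def proj(c,p):
    q=np.linalg.inv(c['P'])@np.append(p,1);q=q[:3]/-q[2]
    return cv2.projectPoints(np.float64([[q[0],-q[1],1]]),np.zeros(3),np.zeros(3),c['K'],c['k'])[0].ravel()
def yaw(o): m=Rt(o['tool_rot']);return np.arctan2(m[1,0],m[0,0])
def goto(p,y):  # print tool-axis move to world point p with tool x at azimuth y
    o=bot.get_obs();m=Rt(o['tool_rot']);d=m.T@(np.array(p)-o['eef_pos'])
    print('d',d.round(4),'turn',round(-((y-yaw(o)+np.pi)%(2*np.pi)-np.pi),3),'yaw',round(yaw(o),3))
E
python3 - <<'E'
from h import *
t=cam('top');s=cam('scene')
# 800x600 px
P={'L':((451,298),(443,323),.046),'3':((536,302),(512,400),.041),'2':((462,383),(361,380),.036),'S':((546,385),(425,470),.032),
'timer':((397,224),None,.057),'pep':((496,227),None,.09),'wS':((300,263),(377,227),.021),'wL':((332,366),(300,285),.021),
'w2':((309,291),(359,242),.021),'w3':((320,326),(333,263),.021)}
for k,(a,b,z) in P.items():
    a=np.array(a)*.7
    print(k,onz(t,a,z).round(3), tri([(t,a),(s,np.array(b)*.7)]).round(3) if b else '')
goto([.55,-.18,.25],1.84)
E
```

```text
L [ 0.609 -0.134  0.046] [ 0.61  -0.134  0.047]
3 [ 0.602 -0.299  0.041] [ 0.602 -0.299  0.042]
2 [ 0.447 -0.153  0.036] [ 0.449 -0.153  0.041]
S [ 0.442 -0.315  0.032] [ 0.444 -0.314  0.036]
timer [ 0.754 -0.03   0.057] 
pep [ 0.738 -0.218  0.09 ] 
wS [0.686 0.164 0.021] [0.684 0.165 0.022]
wL [0.481 0.097 0.021] [0.481 0.097 0.022]
w2 [0.629 0.145 0.021] [0.629 0.145 0.021]
w3 [0.559 0.122 0.021] [0.559 0.122 0.017]
d [ 0.4799 -0.351  -0.0191] turn -1.563 yaw 0.277
```
Triangulation heights match. Spacing: wS-wL = sqrt(.205²+.067²)=.2157; expected 222. Wells picks rough (dark part). Refine with wrist.

Careful with the scale: shifts go in shares of 50 mm. That gives: 0.04 m is 0.8, -0.029 m is -0.58.

creep_tool --moves "0.8,-0.58,0,0,1 | 0.8,-0.58,0,0,1 | 0.8,-0.58,0,0,1 | 0.8,-0.58,0,0,1 | 0.8,-0.58,0,0,1 | 0.8,-0.58,0,0,1 | 0.8,-0.58,0,0,1 | 0.8,-0.58,0,0,1 | 0.8,-0.58,0,0,1 | 0.8,-0.58,0,0,1 | 0.8,-0.58,0,0,1 | 0.8,-0.58,0,0,1"

```text
t: 1.3
eef_pos: [0.5518, -0.1817, 0.2311]
tool_rot: [-0.0, 0.99, 0.138, -0.0]
contact_force: [0.0, 0.1, -0.1]
gripper_width: 0.998
grasp_force: 0.0
```

creep_tool --moves "0,0,0,-0.15,1 | 0,0,0,-0.15,1 | 0,0,0,-0.15,1 | 0,0,0,-0.15,1 | 0,0,0,-0.15,1 | 0,0,0,-0.15,1 | 0,0,0,-0.15,1 | 0,0,0,-0.15,1 | 0,0,0,-0.15,1 | 0,0,0,-0.15,1 | 0,0,0,-0.11,1 | 0,0,0,0,1"

```text
t: 2.5
eef_pos: [0.5507, -0.1835, 0.2309]
tool_rot: [-0.0, 0.587, 0.81, -0.0]
contact_force: [-0.3, 0.0, -0.6]
gripper_width: 0.996
grasp_force: 0.0
```

```bash
python3 - <<'E'
from h import *
import pickle
o=bot.get_obs();im=bot.read_camera('wrist');pickle.dump((o,im),open('v1.pkl','wb'))
print(o['q'].round(2),yaw(o))
cv2.imwrite('pics/w1.png',cv2.resize(im,(800,600),interpolation=cv2.INTER_CUBIC))
E
```

```text
[ 0.63  0.37 -0.52  1.76  0.21  1.07  0.35] 1.8874264854843226
```

View pics/w1.png

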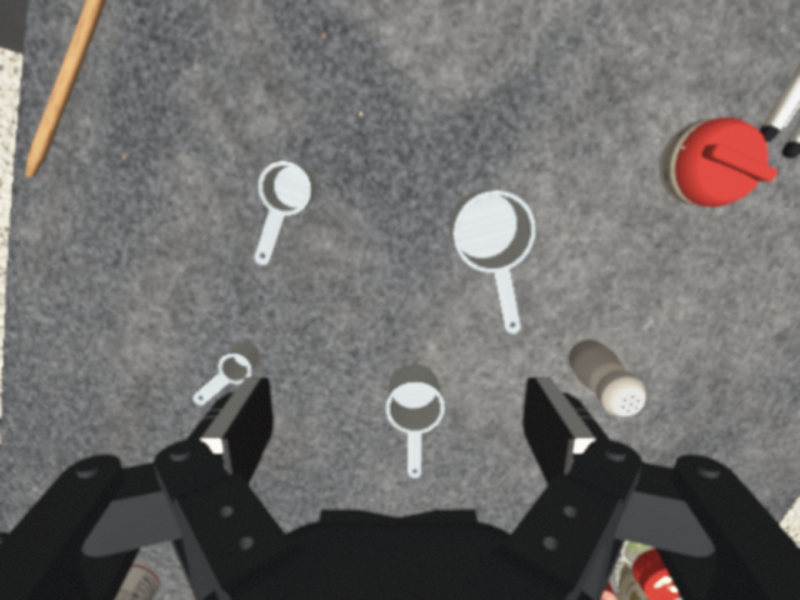

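The wrist view shows the four rims at largest (495,231), third (415,405), second (285,188) and smallest (235,368). The handle holes are at (513,325), (414,470), (262,257) and (200,397). Next I go over the rest.

```bash
python3 - <<'E'
from h import *
import pickle
o,_=pickle.load(open('v1.pkl','rb'));w=cam('wrist',o);t=cam('top')
P={'L':((495,231),(513,325),(451,298),.046),'3':((415,405),(414.5,470),(536,302),.041),'2':((285,188),(262,257),(462,383),.036),'S':((235,368),(200,397),(546,385),.032)}
for k,(a,b,c,z) in P.items():
    a,b,c=[np.array(i)*.7 for i in(a,b,c)]
    p=onz(w,a,z);h=onz(w,b,z-.001);print(k,p.round(4),'tri',tri([(w,a),(t,c)]).round(4),'handle az',np.arctan2(*(h-p)[1::-1]).round(3),np.linalg.norm(h-p).round(4))
goto([.594,.10,.23],1.887)
E
```

```text
L [ 0.6121 -0.1319  0.046 ] tri [ 0.6039 -0.1305  0.0784] handle az -0.998 0.0788
3 [ 0.6039 -0.2945  0.041 ] tri [ 0.6056 -0.3026  0.0268] handle az -1.246 0.069
2 [ 0.4509 -0.152   0.036 ] tri [ 0.4473 -0.1543  0.02  ] handle az -1.653 0.058
S [ 0.4448 -0.3144  0.032 ] tri [ 0.4431 -0.3163  0.0277] handle az -2.135 0.0463
d [0.2564 0.1285 0.001 ] turn -0.003 yaw 1.884
```

creep_tool --moves "0.84,-0.44,0,0,1 | 0.84,-0.44,0,0,1 | 0.84,-0.44,0,0,1 | 0.84,-0.44,0,0,1 | 0.84,-0.44,0,0,1 | 0.84,-0.44,0,0,1 | 0,0,0,0,1 | 0,0,0,0,1"

```text
t: 3.35
eef_pos: [0.3471, 0.0153, 0.2316]
tool_rot: [0.001, 0.587, 0.809, -0.0]
contact_force: [0.2, -0.5, -0.2]
gripper_width: 0.998
grasp_force: 0.0
```

```bash
python3 - <<'E'
from h import *
import pickle
o=bot.get_obs();im=bot.read_camera('wrist');pickle.dump((o,im),open('v2.pkl','wb'))
print(o['eef_pos'],yaw(o))
cv2.imwrite('pics/w2.png',cv2.resize(im,(800,600),interpolation=cv2.INTER_CUBIC))
E
```

```text
[0.3471075  0.01531159 0.23164038] 1.8859976855237233
```

View pics/w2.png

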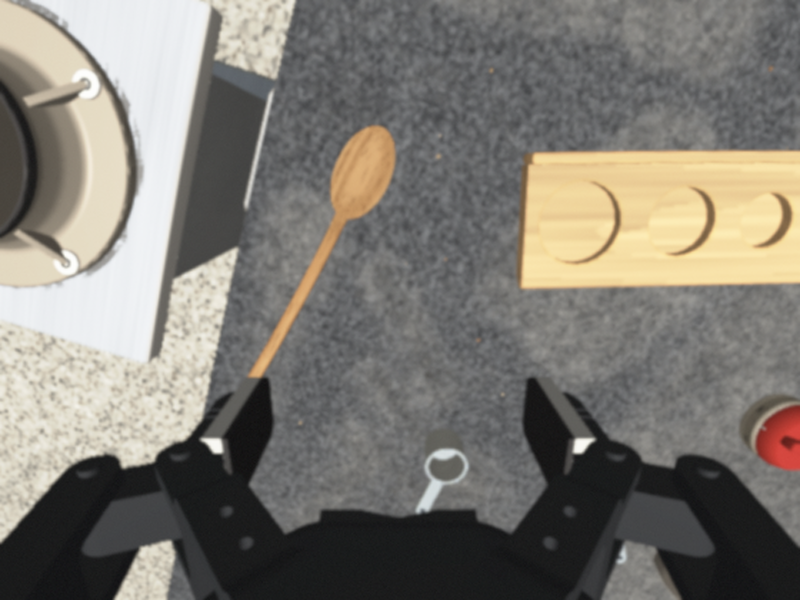

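I typed the y sign wrong, so the view is beside the rest. It is still useful as a second view: largest well (580,221), third (682,220), second cup's rim (446,466). I correct along tool +y.

To row units: 0.044 m is 0.88, 0.043 m is 0.86.

creep_tool --moves "0,0.86,0,0,1 | 0,0.88,0,0,1 | 0,0.88,0,0,1 | 0,0.88,0,0,1 | 0,0.88,0,0,1 | 0,0.86,0,0,1 | 0,0,0,0,1 | 0,0,0,0,1"

```text
t: 4.2
eef_pos: [0.5973, 0.0959, 0.2296]
tool_rot: [-0.001, 0.588, 0.809, -0.0]
contact_force: [-0.2, -0.4, 1.0]
gripper_width: 0.998
grasp_force: 0.0
```

```bash
python3 - <<'E'
from h import *
import pickle
o=bot.get_obs();im=bot.read_camera('wrist');pickle.dump((o,im),open('v3.pkl','wb'))
print(o['eef_pos'],yaw(o))
cv2.imwrite('pics/w3.png',cv2.resize(im,(800,600),interpolation=cv2.INTER_CUBIC))
E
```

```text
[0.59726699 0.09588649 0.22960125] 1.8843050685168976
```

View pics/w3.png

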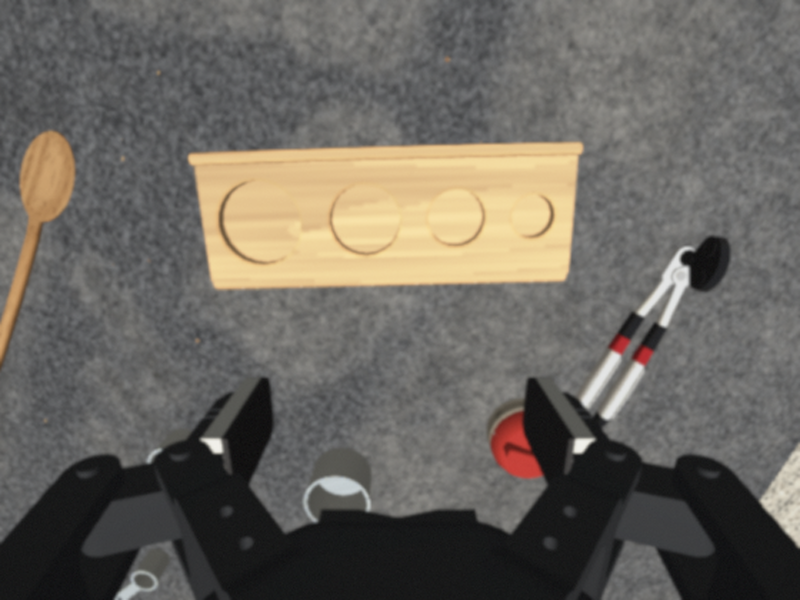

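The rest is fully in view, with the wells at about (262,221), (366,219), (456,217) and (532,215). I enlarge it with contrast, plus the cup region of view 1.

```bash
python3 - <<'E'
import pickle,cv2,numpy as np
im=pickle.load(open('v3.pkl','rb'))[1][100:205,130:410]
a=cv2.resize(im,None,fx=2.8,fy=2.8,interpolation=cv2.INTER_CUBIC)
a=cv2.convertScaleAbs(a,alpha=1.6,beta=-140)
b=pickle.load(open('v1.pkl','rb'))[1][100:205,130:410]
b=cv2.resize(b,None,fx=2.8,fy=2.8,interpolation=cv2.INTER_CUBIC)
cv2.imwrite('pics/c3.png',a);
E
```

```text
(no output)
```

View pics/c3.png

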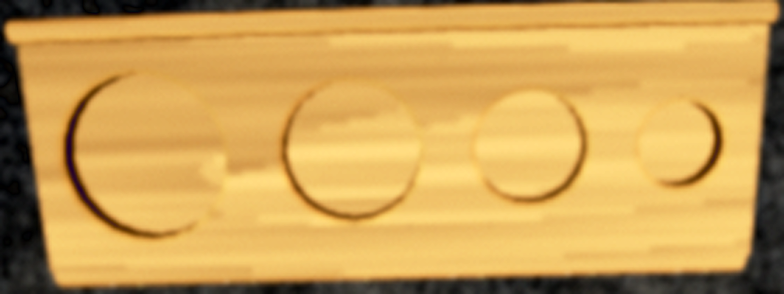

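```bash
cat >> h.py <<'E'
def rest():
    import pickle
    w=cam('wrist',pickle.load(open('v3.pkl','rb'))[0])
    C=np.array([(680,142),(529.5,146),(351.5,149.5),(148,155)])/2.8+[130,100]
    P=np.array([onz(w,c,.021) for c in C])[:,:2]
    s=np.array([0,62,136,222])/1e3;A=np.c_[np.ones(4),s-s.mean()]
    x=np.linalg.lstsq(A,P,rcond=None)[0];d=x[1]/np.linalg.norm(x[1])
    W=x[0]+np.outer(s-s.mean(),d)
    return W,np.arctan2(-d[0],d[1]),P,x   # rest +x azimuth
E
python3 - <<'E'
from h import *
import pickle
W,az,P,x=rest();print('wells',W.round(4),'az',az,'scale',np.linalg.norm(x[1]),'res mm',((P-W)*1e3).round(1))
v1,v2,v3=[cam('wrist',pickle.load(open(f'v{i}.pkl','rb'))[0]) for i in(1,2,3)]
f=np.array
print('wL',tri([(v2,f((580,221))*.7),(v3,f((148,155))/2.8+[130,100])]).round(4),'w3',tri([(v2,f((682,220))*.7),(v3,f((351.5,149.5))/2.8+[130,100])]).round(4))
print('cup2',tri([(v1,f((285,188))*.7),(v2,f((446,466))*.7)]).round(4))
print('cupL',tri([(v1,f((495,231))*.7),(v3,f((337,499))*.7)]).round(4))
t=cam('top');print('wells by top',[onz(t,f(p)*.7,.021)[:2].round(3) for p in((300,263),(309,291),(320,326),(332,366))])
E
```

```text
wells [[0.6898 0.1674]
 [0.6313 0.1468]
 [0.5615 0.1222]
 [0.4804 0.0936]] az 1.9093013043829001 scale 0.9874491740788158 res mm [[-0.9 -0.2]
 [-0.8 -0.5]
 [ 0.   0. ]
 [ 1.7  0.6]]
wL [0.4809 0.094  0.0171] w3 [0.5613 0.1224 0.0194]
cup2 [ 0.4508 -0.1521  0.0359]
cupL [ 0.6125 -0.132   0.0422]
wells by top [array([0.686, 0.164]), array([0.629, 0.145]), array([0.559, 0.122]), array([0.481, 0.097])]
```

Heights check out: well rims come to about 0.018 against 0.021, and the cup rims match to within 4 mm. I start with the largest cup.

```bash
python3 - <<'E'
from h import *
goto([.6122,-.132,.12],1.884);goto([.6122,-.132,.02],2.143)
E
```

```text
d [-0.2215 -0.055   0.11  ] turn 0.001 yaw 1.885
d [-0.2215 -0.0548  0.21  ] turn -0.258 yaw 1.885
```

To row units: -0.037 m is -0.74, 0.018 m is 0.36.

creep_tool --moves "-0.74,-0.18,0.36,0,1 | -0.74,-0.18,0.36,0,1 | -0.74,-0.18,0.36,0,1 | -0.74,-0.18,0.36,0,1 | -0.74,-0.18,0.36,0,1 | -0.73,-0.2,0.4,0,1 | 0,0,0,-0.13,1 | 0,0,0,-0.128,1 | 0,0,0,0,1"

```text
t: 5.15
eef_pos: [0.6118, -0.1325, 0.1213]
tool_rot: [-0.0, 0.479, 0.878, -0.0]
contact_force: [-0.3, -0.1, 0.3]
gripper_width: 0.997
grasp_force: 0.0
```

```bash
python3 - <<'E'
from h import *
goto([.6122,-.132,.02],2.143)
E
```

```text
d [0.0002 0.0007 0.1013] turn 0.001 yaw 2.144
```

To row units: 0.04 m is 0.8, 0.021 m is 0.42.

creep_tool --moves "0,0,0.8,0,1 | 0,0.02,0.8,0,1 | 0,0,0.42,0,1 | 0,0,0,0,1 | 0,0,0,0,0 | 0,0,0,0,0 | 0,0,0,0,0 | 0,0,0,0,0 | 0,0,0,0,0 | 0,0,0,0,0" --grip_force 30

```text
t: 6.15
eef_pos: [0.6149, -0.1308, 0.0226]
tool_rot: [0.001, 0.478, 0.878, 0.0]
contact_force: [-1.9, 0.6, 7.8]
gripper_width: 0.696
grasp_force: 32.8
```

creep_tool --moves "0,0,-0.4,0,0 | 0,0,-0.8,0,0 | 0,0,-1,0,0 | 0,0,0,0,0"

```text
t: 6.55
eef_pos: [0.6189, -0.1302, 0.1386]
tool_rot: [0.006, 0.478, 0.878, 0.002]
contact_force: [2.0, 0.7, -0.6]
gripper_width: 0.704
grasp_force: 33.1
```

```bash
python3 - <<'E'
from h import *
W,az,_,_=rest();goto([*W[3],.12],az);print(W[3])
E
```

```text
d [0.2632 0.0049 0.0163] turn 0.235 yaw 2.144
[0.48042773 0.09349504]
```

To row units: 0.043 m is 0.86, 0.042 m is 0.84.

creep_tool --moves "0,0,0,0.12,0 | 0,0,0,0.115,0 | 0.86,-0.188,0,0,0 | 0.86,-0.188,0,0,0 | 0.86,-0.188,0,0,0 | 0.86,-0.188,0,0,0 | 0.86,-0.188,0,0,0 | 0.84,-0.186,0,0,0 | 0,0,0,0,0 | 0,0,0,0,0"

```text
t: 7.55
eef_pos: [0.4752, 0.094, 0.1311]
tool_rot: [0.001, 0.577, 0.817, 0.0]
contact_force: [0.5, -1.1, -1.4]
gripper_width: 0.701
grasp_force: 33.1
```

```bash
python3 - <<'E'
from h import *
W,az,_,_=rest();goto([*W[3],.04],az);print(bot.get_obs()['tool_rot'])
im=bot.read_camera('wrist')
cv2.imwrite('pics/w4.png',cv2.resize(im,(800,600),interpolation=cv2.INTER_CUBIC))
E
```

```text
d [-0.002   0.0046  0.0911] turn 0.003 yaw 1.912
[8.22372127e-04 5.76737796e-01 8.16928793e-01 4.30617840e-04]
```

View pics/w4.png

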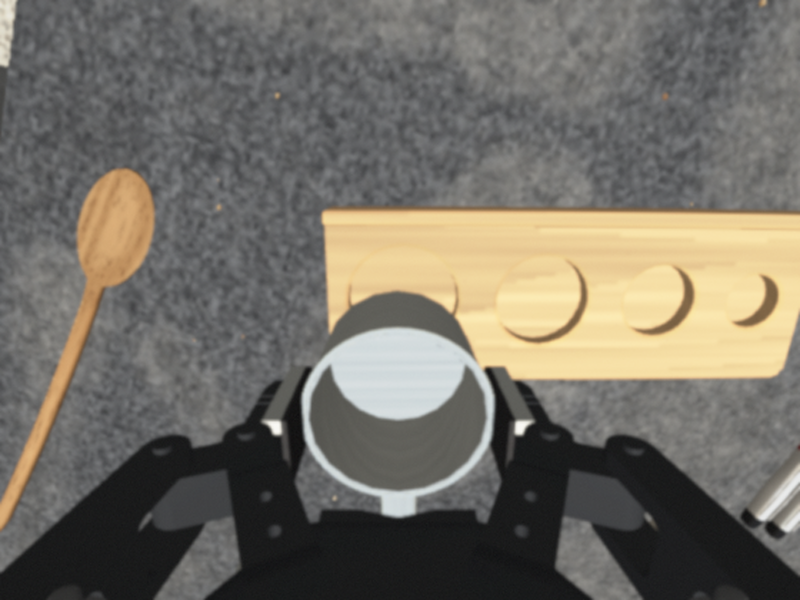

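The cup sits centred in the grip at (398,411) with its handle straight down the image. The wells show at third (541,299), second (659,299) and smallest (752,299). I work out the cup's offset and recheck the wells.

```bash
python3 - <<'E'
from h import *
w=cam('wrist');o=bot.get_obs();W,az,_,_=rest()
c=onz(w,(398*.7,411*.7),o['eef_pos'][2]+.0234);print('cup off tool',Rt(o['tool_rot']).T@(c-o['eef_pos']),o['eef_pos'])
for i,p in((2,(541,299)),(1,(658,299)),(0,(752,299))): print(i,((onz(w,np.array(p)*.7,.021)[:2]-W[i])*1e3).round(1))
E
```

```text
cup off tool [ 0.00217179  0.00053787 -0.02340143] [0.47576073 0.09284213 0.13084721]
2 [-1.5 -1.2]
1 [-1.7 -1.2]
0 [-1.9 -1.2]
```

creep_tool --moves "-0.04,0.074,0.8,0,0 | 0,0,0.6,0,0 | 0,0,0.2,0,0 | 0,0,0.12,0,0 | 0,0,0,0,0 | 0,0,0,0,0"

```text
t: 8.2
eef_pos: [0.4804, 0.0926, 0.0454]
tool_rot: [0.001, 0.578, 0.816, 0.001]
contact_force: [-0.8, -0.7, -0.4]
gripper_width: 0.706
grasp_force: 33.1
```

```bash
python3 - <<'E'
from h import *
goto([.480,.092,.0315],1.909);print(bot.get_obs()['eef_pos'])
E
```

```text
d [-0.0004 -0.0006  0.0139] turn 0.0 yaw 1.909
[0.48036702 0.09255985 0.04535876]
```

To row units: 0.005 m is 0.1, 0.003 m is 0.06.

creep_tool --moves "0,0,0.1,0,0 | 0,0,0.1,0,0 | 0,0,0.06,0,0 | 0,0,0,0,0 | 0,0,0,0,0"

```text
t: 8.7
eef_pos: [0.4793, 0.0925, 0.0312]
tool_rot: [-0.0, 0.578, 0.816, -0.0]
contact_force: [0.4, 0.2, -0.3]
gripper_width: 0.702
grasp_force: 33.1
```

To row units: -0.05 m is -1, -0.04 m is -0.8.

creep_tool --moves "0,0,0.02,0,0 | 0,0,0,0,0.82 | 0,0,0,0,0.82 | 0,0,0,0,0.82 | 0,0,-0.2,0,0.82 | 0,0,-0.8,0,0.82 | 0,0,-1,0,0.82 | 0,0,0,0,1"

```text
t: 9.5
eef_pos: [0.4831, 0.0942, 0.1364]
tool_rot: [0.004, 0.578, 0.816, 0.004]
contact_force: [0.7, 0.5, -0.3]
gripper_width: 0.965
grasp_force: 0.0
```

```bash
python3 - <<'E'
from h import *
im=bot.read_camera('wrist')
cv2.imwrite('pics/w5.png',cv2.resize(im,(800,600),interpolation=cv2.INTER_CUBIC))
goto([.6039,-.2945,.12],1.909)
E
```

```text
d [-0.4062 -0.0137  0.0145] turn 0.0 yaw 1.909
```

View pics/w5.png

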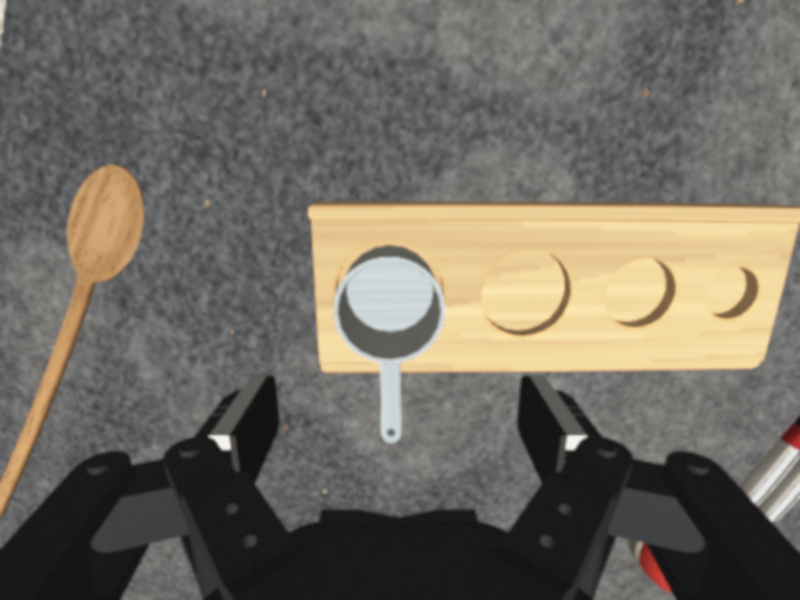

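Cup L is seated at (390,308) with its handle straight down to (391,433). On to the third cup.

creep_tool --moves "-0.9,-0.026,0,0,1 | -0.9,-0.026,0,0,1 | -0.9,-0.026,0,0,1 | -0.9,-0.026,0,0,1 | -0.9,-0.026,0,0,1 | -0.9,-0.026,0,0,1 | -0.9,-0.026,0,0,1 | -0.9,-0.026,0,0,1 | -0.9,-0.026,0.2,0.013,1 | 0,0,0,0,1 | 0,0,0,0,1"

```text
t: 10.65
eef_pos: [0.6019, -0.2942, 0.1188]
tool_rot: [-0.001, 0.584, 0.812, -0.0]
contact_force: [-0.1, 0.7, -0.3]
gripper_width: 0.997
grasp_force: 0.0
```

```bash
python3 - <<'E'
from h import *
goto([.6039,-.2945,.017],1.896)
E
```

```text
d [-0.0011  0.002   0.1017] turn -0.001 yaw 1.895
```

To row units: 0.002 m is 0.04, 0.04 m is 0.8.

creep_tool --moves "-0.02,0.04,0.8,0,1 | 0,0,0.8,0,1 | 0,0,0.44,0,1 | 0,0,0,0,1 | 0,0,0,0,0 | 0,0,0,0,0 | 0,0,0,0,0 | 0,0,0,0,0 | 0,0,0,0,0 | 0,0,0,0,0 | 0,0,0,0,0" --grip_force 30

```text
t: 11.75
eef_pos: [0.6065, -0.2937, 0.0208]
tool_rot: [0.001, 0.583, 0.813, 0.0]
contact_force: [-1.9, 1.8, 4.6]
gripper_width: 0.563
grasp_force: 30.5
```

creep_tool --moves "0,0,-0.4,0,0 | 0,0,-0.8,0,0 | 0,0,-1,0,0 | 0,0,0,0,0 | 0,0,0,0,0"

```text
t: 12.25
eef_pos: [0.6066, -0.2942, 0.1319]
tool_rot: [0.003, 0.583, 0.812, 0.0]
contact_force: [-0.6, 0.4, -1.0]
gripper_width: 0.569
grasp_force: 31.3
```

```bash
python3 - <<'E'
from h import *
W,az,_,_=rest();goto([*(W[2]-[.0008,.0006]),.12],az)
E
```

```text
d [0.4087 0.0896 0.0107] turn -0.013 yaw 1.897
```

creep_tool --moves "0.908,0.199,0,-0.013,0 | 0.908,0.199,0,0,0 | 0.908,0.199,0,0,0 | 0.908,0.199,0,0,0 | 0.908,0.199,0,0,0 | 0.908,0.199,0,0,0 | 0.908,0.199,0,0,0 | 0.908,0.199,0,0,0 | 0.908,0.199,0,0,0 | 0,0,0,0,0 | 0,0,0,0,0"

```text
t: 13.35
eef_pos: [0.5533, 0.1227, 0.1278]
tool_rot: [-0.0, 0.576, 0.817, -0.001]
contact_force: [1.0, -1.2, -1.3]
gripper_width: 0.565
grasp_force: 31.3
```

```bash
python3 - <<'E'
from h import *
W,az,_,_=rest();goto([*(W[2]-[.0008,.0006]),.0438],az)
im=bot.read_camera('wrist')
cv2.imwrite('pics/w6.png',cv2.resize(im,(800,600),interpolation=cv2.INTER_CUBIC))
E
```

```text
d [-0.0036  0.0067  0.084 ] turn 0.004 yaw 1.913
```

View pics/w6.png

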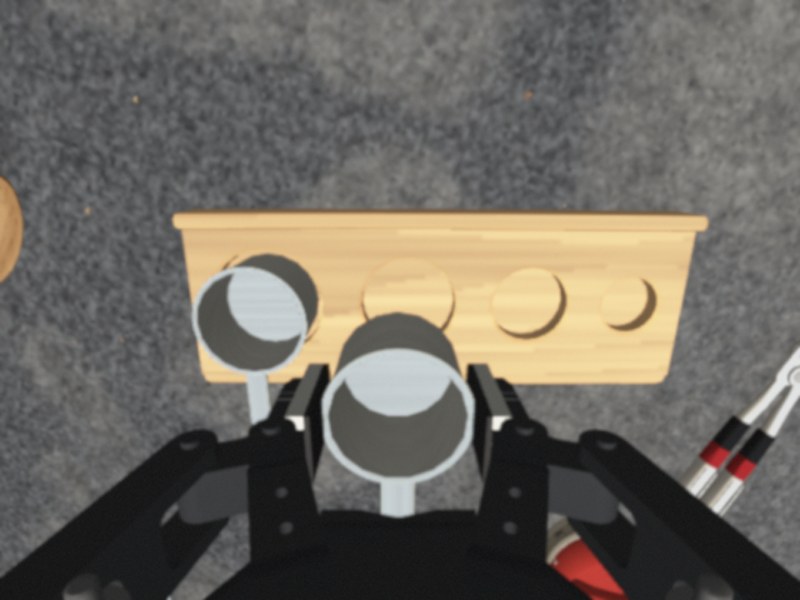

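Cup three is held straight at (399,416), and its well is at (408,300). I descend.

To row units: 0.0067 m is 0.134, -0.0045 m is -0.09.

creep_tool --moves "-0.09,0.134,0.6,0.004,0 | 0,0,0.7,0,0 | 0,0,0.3,0,0 | 0,0,0.08,0,0 | 0,0,0,0,0 | 0,0,0,0,0"

```text
t: 14.0
eef_pos: [0.5631, 0.1196, 0.0456]
tool_rot: [0.001, 0.579, 0.815, 0.001]
contact_force: [0.1, 1.2, -0.5]
gripper_width: 0.568
grasp_force: 31.3
```

```bash
python3 - <<'E'
from h import *
W,az,_,_=rest();goto([*(W[2]-[.0005,.0015]),.0295],az);print(bot.get_obs()['eef_pos'])
E
```

```text
d [ 0.0017 -0.0017  0.0161] turn -0.004 yaw 1.905
[0.56310972 0.11961525 0.04558522]
```

To row units: 0.005 m is 0.1, 0.003 m is 0.06.

creep_tool --moves "0.02,-0.03,0.06,-0.004,0 | 0,0,0.1,0,0 | 0,0,0.1,0,0 | 0,0,0.04,0,0 | 0,0,0,0,0 | 0,0,0,0,0"

```text
t: 14.6
eef_pos: [0.5605, 0.12, 0.0292]
tool_rot: [-0.0, 0.578, 0.816, 0.0]
contact_force: [1.3, -0.0, -0.4]
gripper_width: 0.564
grasp_force: 31.3
```

creep_tool --moves "0,0,0.02,0,0 | 0,0,0,0,0.68 | 0,0,0,0,0.68 | 0,0,0,0,0.68 | 0,0,-0.2,0,0.68 | 0,0,-0.8,0,0.68 | 0,0,-1,0,0.68 | 0,0,0,0,0.8 | 0,0,0,0,0.8"

```text
t: 15.5
eef_pos: [0.5615, 0.1201, 0.1303]
tool_rot: [0.001, 0.578, 0.816, 0.001]
contact_force: [-1.3, -1.0, -1.0]
gripper_width: 0.801
grasp_force: 0.0
```

```bash
python3 - <<'E'
from h import *
goto([.4508,-.152,.12],1.489)
E
```

```text
d [-0.2199 -0.1948  0.0098] turn 0.421 yaw 1.91
```

To row units: -0.0314 m is -0.628, -0.0278 m is -0.556.

creep_tool --moves "-0.628,-0.556,0,0,0.8 | -0.628,-0.556,0,0,0.8 | -0.628,-0.556,0,0,0.8 | -0.628,-0.556,0,0,0.8 | -0.628,-0.556,0,0,0.8 | -0.628,-0.556,0,0,0.8 | -0.628,-0.556,0,0,0.8 | 0,0,0,0.14,0.8 | 0,0,0,0.14,0.8 | 0,0,0,0.14,0.8 | 0,0,0,0,0.8 | 0,0,0,0,0.8"

```text
t: 16.7
eef_pos: [0.4494, -0.1519, 0.1277]
tool_rot: [-0.001, 0.734, 0.679, -0.0]
contact_force: [0.5, 0.2, -0.6]
gripper_width: 0.801
grasp_force: 0.0
```

```bash
python3 - <<'E'
from h import *
goto([.4508,-.152,.016],1.489)
E
```

```text
d [-0.      0.0016  0.1117] turn 0.005 yaw 1.494
```

creep_tool --moves "0,0.02,0.8,0.005,0.8 | 0,0,0.9,0,0.8 | 0,0,0.52,0,0.8 | 0,0,0,0,0.8 | 0,0,0,0,0 | 0,0,0,0,0 | 0,0,0,0,0 | 0,0,0,0,0 | 0,0,0,0,0 | 0,0,0,0,0 | 0,0,0,0,0" --grip_force 30

```text
t: 17.8
eef_pos: [0.4523, -0.1525, 0.0189]
tool_rot: [0.001, 0.737, 0.676, 0.001]
contact_force: [-1.0, 0.7, 8.1]
gripper_width: 0.416
grasp_force: 30.9
```

creep_tool --moves "0,0,-0.4,0,0 | 0,0,-0.8,0,0 | 0,0,-1,0,0 | 0,0,0,0,0 | 0,0,0,0,0"

```text
t: 18.3
eef_pos: [0.4518, -0.1528, 0.129]
tool_rot: [0.002, 0.737, 0.676, 0.001]
contact_force: [-0.1, -0.5, -1.7]
gripper_width: 0.42
grasp_force: 30.5
```

```bash
python3 - <<'E'
from h import *
W,az,_,_=rest();goto([*(W[1]-[.0005,.0015]),.12],1.489);goto([*(W[1]-[.0005,.0015]),.12],az)
E
```

```text
d [0.3127 0.1524 0.009 ] turn -0.005 yaw 1.484
d [0.3127 0.1524 0.009 ] turn -0.425 yaw 1.484
```

To row units: 0.0391 m is 0.782, 0.01905 m is 0.381.

creep_tool --moves "0.782,0.381,0,0,0 | 0.782,0.381,0,0,0 | 0.782,0.381,0,0,0 | 0.782,0.381,0,0,0 | 0.782,0.381,0,0,0 | 0.782,0.381,0,0,0 | 0.782,0.381,0,0,0 | 0.782,0.381,0,0,0 | 0,0,0,-0.142,0 | 0,0,0,-0.142,0 | 0,0,0,-0.141,0 | 0,0,0,0,0 | 0,0,0,0,0"

```text
t: 19.6
eef_pos: [0.629, 0.146, 0.126]
tool_rot: [-0.001, 0.579, 0.815, -0.001]
contact_force: [0.3, 0.2, -1.0]
gripper_width: 0.418
grasp_force: 30.5
```

```bash
python3 - <<'E'
from h import *
W,az,_,_=rest();goto([*(W[1]-[.0005,.0015]),.0419],az)
im=bot.read_camera('wrist')
cv2.imwrite('pics/w7.png',cv2.resize(im,(800,600),interpolation=cv2.INTER_CUBIC))
E
```

```text
d [-0.0013  0.0016  0.0841] turn -0.003 yaw 1.906
```

View pics/w7.png

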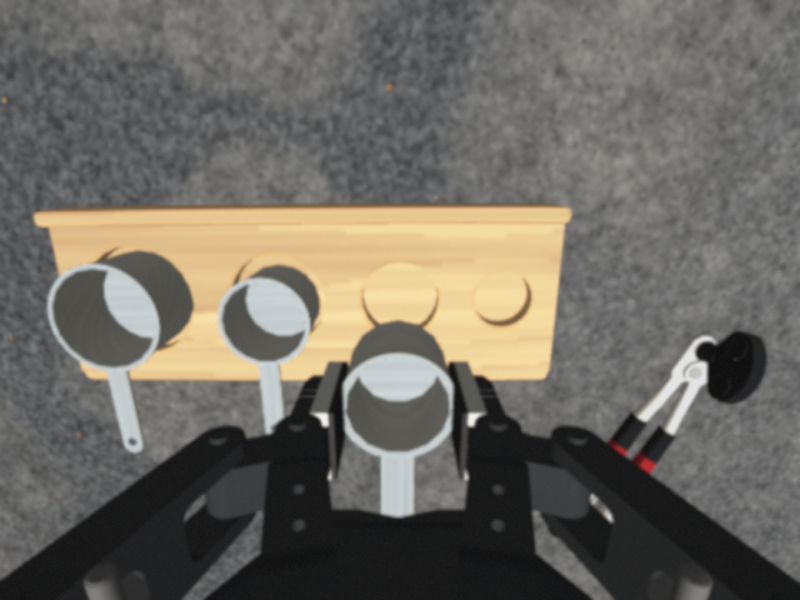

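Second cup is held straight at (398,405). Its well is at (400,298), and the two placed cups look well down.

To row units: 0.035 m is 0.7, 0.03 m is 0.6.

creep_tool --moves "-0.02,0.032,0.6,-0.003,0 | 0,0,0.7,0,0 | 0,0,0.26,0,0 | 0,0,0.06,0,0 | 0,0,0,0,0 | 0,0,0,0,0"

```text
t: 20.25
eef_pos: [0.6326, 0.1466, 0.0479]
tool_rot: [0.001, 0.577, 0.817, 0.001]
contact_force: [0.2, 0.6, 0.5]
gripper_width: 0.418
grasp_force: 30.4
```

```bash
python3 - <<'E'
from h import *
W,az,_,_=rest();goto([*(W[1]-[.0005,.0015]),.0275],az);print(bot.get_obs()['eef_pos'])
E
```

```text
d [-0.0007 -0.0022  0.0204] turn 0.003 yaw 1.912
[0.63258991 0.14659546 0.04792815]
```

To row units: 0.006 m is 0.12, -0.0015 m is -0.03.

creep_tool --moves "-0.01,-0.03,0.12,0.003,0 | 0,0,0.12,0,0 | 0,0,0.12,0,0 | 0,0,0.02,0,0 | 0,0,0,0,0 | 0,0,0,0,0"

```text
t: 20.85
eef_pos: [0.6303, 0.145, 0.0271]
tool_rot: [-0.0, 0.578, 0.816, -0.0]
contact_force: [-0.2, 0.4, 0.3]
gripper_width: 0.419
grasp_force: 30.5
```

Seated (target 0.027). I release and go to the smallest cup.

creep_tool --moves "0,0,0,0,0.54 | 0,0,0,0,0.54 | 0,0,0,0,0.54 | 0,0,-0.2,0,0.54 | 0,0,-0.8,0,0.54 | 0,0,-1,0,0.54 | 0,0,0,0,0.65 | 0,0,0,0,0.65"

```text
t: 21.65
eef_pos: [0.6314, 0.1454, 0.1297]
tool_rot: [0.001, 0.578, 0.816, 0.001]
contact_force: [0.0, 0.1, -0.9]
gripper_width: 0.65
grasp_force: 0.0
```

```bash
python3 - <<'E'
from h import *
goto([.4448,-.3144,.12],1.007)
E
```

```text
d [-0.3716 -0.3289  0.0087] turn 0.903 yaw 1.91
```

creep_tool --moves "-0.676,-0.598,0,0,0.65 | -0.676,-0.598,0,0,0.65 | -0.676,-0.598,0,0,0.65 | -0.676,-0.598,0,0,0.65 | -0.676,-0.598,0,0,0.65 | -0.676,-0.598,0,0,0.65 | -0.676,-0.598,0,0,0.65 | -0.676,-0.598,0,0,0.65 | -0.676,-0.598,0,0,0.65 | -0.676,-0.598,0,0,0.65 | -0.676,-0.598,0,0,0.65 | 0,0,0,0.129,0.65 | 0,0,0,0.129,0.65 | 0,0,0,0.129,0.65 | 0,0,0,0.129,0.65 | 0,0,0,0.129,0.65 | 0,0,0,0.129,0.65 | 0,0,0,0.129,0.65 | 0,0,0,0,0.65 | 0,0,0,0,0.65"

```text
t: 23.65
eef_pos: [0.4433, -0.3147, 0.1267]
tool_rot: [-0.001, 0.875, 0.484, -0.0]
contact_force: [-0.3, 1.0, 0.4]
gripper_width: 0.652
grasp_force: 0.0
```

```bash
python3 - <<'E'
from h import *
goto([.4448,-.3144,.015],1.007)
im=bot.read_camera('wrist')
cv2.imwrite('pics/w8.png',cv2.resize(im,(800,600),interpolation=cv2.INTER_CUBIC))
E
```

```text
d [0.0011 0.0013 0.1117] turn 0.003 yaw 1.01
```

View pics/w8.png

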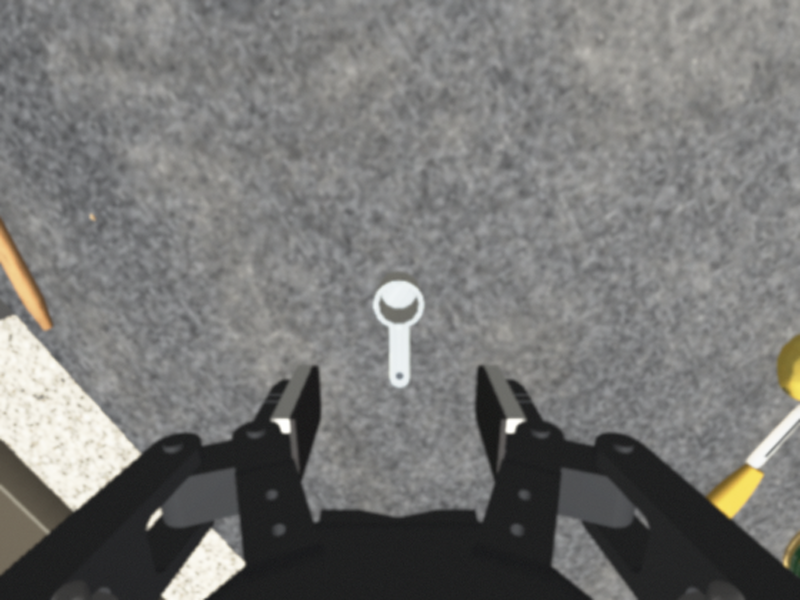

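The smallest cup is centred at (399,304), between the fingers and aligned with them. I go down and grip.

Careful with the scale: shifts go in shares of 50 mm. That gives: 0.045 m is 0.9, 0.04 m is 0.8.

creep_tool --moves "0.02,0.02,0.8,0.003,0.65 | 0,0,0.9,0,0.65 | 0,0,0.54,0,0.65 | 0,0,0,0,0.65 | 0,0,0,0,0 | 0,0,0,0,0 | 0,0,0,0,0 | 0,0,0,0,0 | 0,0,0,0,0 | 0,0,0,0,0 | 0,0,0,0,0" --grip_force 30

```text
t: 24.8
eef_pos: [0.4465, -0.3153, 0.017]
tool_rot: [0.001, 0.877, 0.481, 0.001]
contact_force: [-1.0, 0.4, 7.6]
gripper_width: 0.293
grasp_force: 31.4
```

creep_tool --moves "0,0,-0.4,0,0 | 0,0,-0.8,0,0 | 0,0,-1,0,0 | 0,0,0,0,0 | 0,0,0,0,0"

```text
t: 25.3
eef_pos: [0.4458, -0.3155, 0.1271]
tool_rot: [0.002, 0.877, 0.481, 0.001]
contact_force: [0.5, 0.1, -1.4]
gripper_width: 0.289
grasp_force: 30.6
```

```bash
python3 - <<'E'
from h import *
W,az,_,_=rest();goto([*(W[0]-[.0008,.0015]),.12],az)
E
```

```text
d [ 0.5367 -0.0542  0.0065] turn -0.906 yaw 1.003
```

To row units: 0.0447 m is 0.894, -0.0045 m is -0.09.

creep_tool --moves "0.894,-0.09,0,0,0 | 0.894,-0.09,0,0,0 | 0.894,-0.09,0,0,0 | 0.894,-0.09,0,0,0 | 0.894,-0.09,0,0,0 | 0.894,-0.09,0,0,0 | 0.894,-0.09,0,0,0 | 0.894,-0.09,0,0,0 | 0.894,-0.09,0,0,0 | 0.894,-0.09,0,0,0 | 0.894,-0.09,0,0,0 | 0.894,-0.09,0,0,0"

```text
t: 26.5
eef_pos: [0.6873, 0.1679, 0.1232]
tool_rot: [-0.0, 0.877, 0.481, -0.002]
contact_force: [0.4, -0.4, -0.4]
gripper_width: 0.293
grasp_force: 30.6
```

creep_tool --moves "0,0,0,-0.1294,0 | 0,0,0,-0.1294,0 | 0,0,0,-0.1294,0 | 0,0,0,-0.1294,0 | 0,0,0,-0.1294,0 | 0,0,0,-0.1294,0 | 0,0,0,-0.1294,0 | 0,0,0,0,0 | 0,0,0,0,0"

```text
t: 27.4
eef_pos: [0.687, 0.1665, 0.1239]
tool_rot: [-0.001, 0.579, 0.815, -0.001]
contact_force: [0.5, 0.0, -0.1]
gripper_width: 0.29
grasp_force: 30.6
```

```bash
python3 - <<'E'
from h import *
W,az,_,_=rest();goto([*(W[0]-[.0008,.0015]),.04],az)
im=bot.read_camera('wrist')
cv2.imwrite('pics/w9.png',cv2.resize(im,(800,600),interpolation=cv2.INTER_CUBIC))
E
```

```text
d [-0.0013  0.0018  0.0839] turn -0.003 yaw 1.906
```

View pics/w9.png

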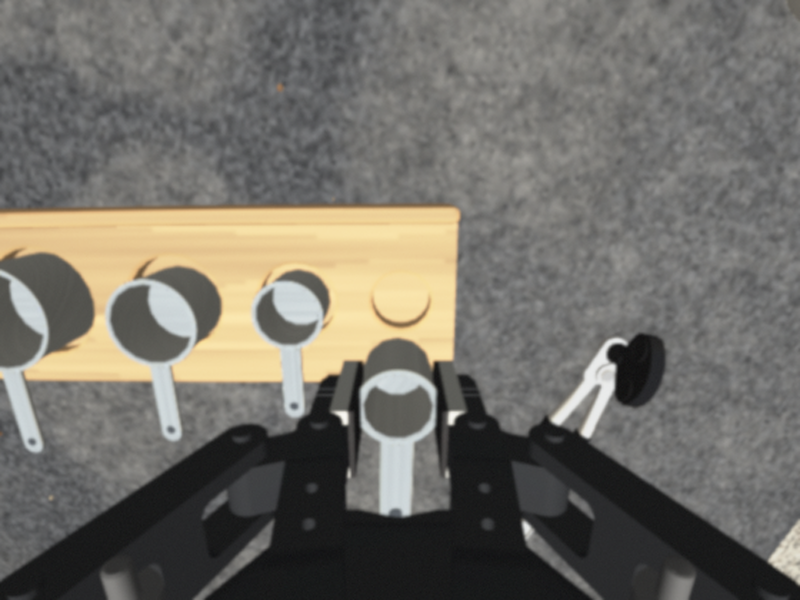

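The smallest cup is held straight at (398,405) and its well is at (401,299). I quickly check the offset before descending.

```bash
python3 - <<'E'
from h import *
w=cam('wrist');o=bot.get_obs();W,az,_,_=rest();f=np.array
c=onz(w,f((398,405))*.7,o['eef_pos'][2]+.015);m=Rt(o['tool_rot']).T
print('cup off tool',m@(c-o['eef_pos']),'well rel W mm',(onz(w,f((401,299))*.7,.021)[:2]-W[0])*1e3)
goto([*(W[0]-[.0008,.0015]),.04],az)
E
```

```text
cup off tool [-0.00066591  0.00056155 -0.01500092] well rel W mm [-0.44376706  0.6042404 ]
d [-0.0013  0.0016  0.0843] turn -0.003 yaw 1.907
```

To row units: 0.035 m is 0.7, 0.03 m is 0.6.

creep_tool --moves "-0.02,0.036,0.6,-0.003,0 | 0,0,0.7,0,0 | 0,0,0.22,0,0 | 0,0,0.04,0,0 | 0,0,0,0,0 | 0,0,0,0,0"

```text
t: 28.05
eef_pos: [0.6909, 0.1671, 0.0492]
tool_rot: [0.001, 0.577, 0.817, 0.001]
contact_force: [-0.4, 0.7, -0.1]
gripper_width: 0.291
grasp_force: 30.6
```

```bash
python3 - <<'E'
from h import *
W,az,_,_=rest();goto([*(W[0]-[.0008,.0015]),.0257],az);print(bot.get_obs()['eef_pos'])
E
```

```text
d [-0.0005 -0.0022  0.0235] turn 0.003 yaw 1.912
[0.6908576  0.1670815  0.04921806]
```

creep_tool --moves "0.01,-0.02,0.12,0.003,0 | 0,0,0.12,0,0 | 0,0,0.12,0,0 | 0,0,0.06,0,0 | 0,0,0.02,0,0 | 0,0,0,0,0 | 0,0,0,0,0"

```text
t: 28.75
eef_pos: [0.6888, 0.1666, 0.0253]
tool_rot: [0.0, 0.578, 0.816, 0.0]
contact_force: [-0.4, -0.2, 0.1]
gripper_width: 0.29
grasp_force: 30.6
```

creep_tool --moves "0,0,0,0,0.4 | 0,0,0,0,0.4 | 0,0,0,0,0.4 | 0,0,-0.2,0,0.4 | 0,0,-0.8,0,0.4 | 0,0,-0.8,0,0.4 | 0,0,-0.8,0,0.6 | -0.4,-0.8,0,0,0.7 | -0.4,-0.8,0,0,1 | -0.4,-0.4,0,0,1 | 0,0,0,0,1 | 0,0,0,0,1"

```text
t: 29.95
eef_pos: [0.6147, 0.0762, 0.1563]
tool_rot: [0.001, 0.578, 0.816, 0.0]
contact_force: [0.7, 1.1, 0.1]
gripper_width: 0.997
grasp_force: 0.0
```

```bash
python3 - <<'E'
from h import *
im=bot.read_camera('wrist');
cv2.imwrite('pics/w10.png',cv2.resize(im,(800,600),interpolation=cv2.INTER_CUBIC))
s=bot.read_camera('scene')[130:270,160:380];t=bot.read_camera('top')[130:290,170:380]
a=cv2.resize(s,(440,280),interpolation=cv2.INTER_CUBIC);b=cv2.resize(t,(340,280),interpolation=cv2.INTER_CUBIC)
cv2.imwrite('pics/f.png',np.hstack([a,b]))
E
```

```text
(no output)
```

View pics/w10.png

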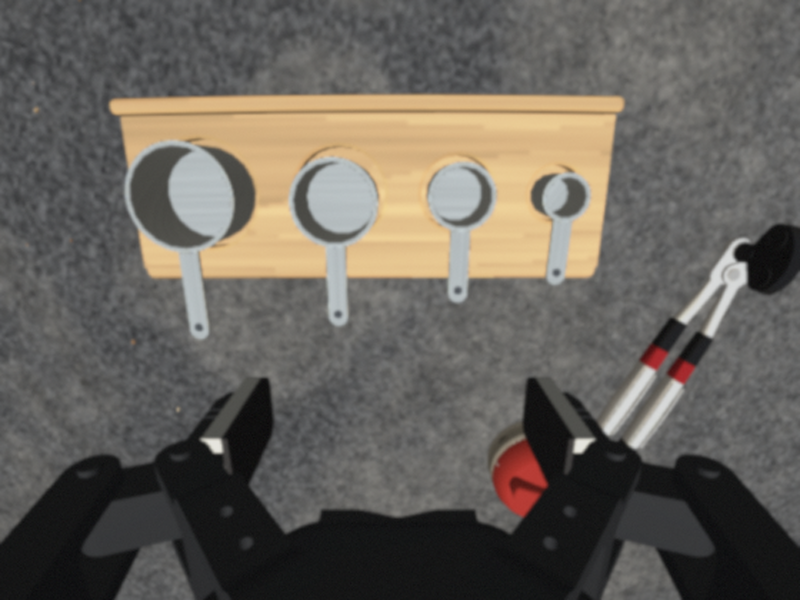

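View pics/f.png

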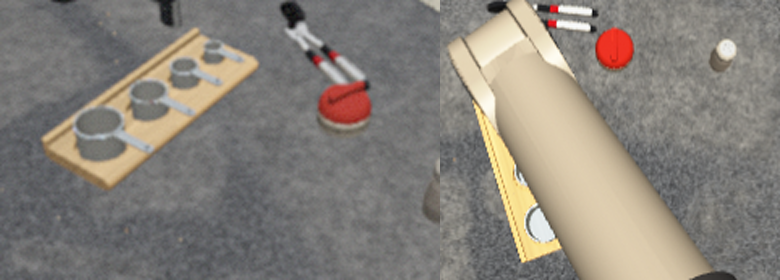

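All four cups are in their wells in order of size, with the handles over the front edge. The timer and shaker are undisturbed. A numeric check before handing in:

```bash
python3 - <<'E'
from h import *
w=cam('wrist');W,az,_,_=rest();f=np.array
for i,a,b,h in((3,(180,195),(199,327),46),(2,(334,201),(338,315),41),(1,(460,195),(457,291),36),(0,(562,195),(556,273),32)):
    z=.008+h/1e3;p=onz(w,f(a)*.7,z);q=onz(w,f(b)*.7,z-.001)
    print(i,'off mm',((p[:2]-W[i])*1e3).round(1),'handle err deg',np.degrees(np.arctan2(*(q-p)[1::-1])-(az-np.pi)).round(1),'len',np.linalg.norm(q-p).round(4))
print(bot.get_obs()['contact_force'])
E
```

```text
3 off mm [0.3 2.7] handle err deg 0.1 len 0.0787
2 off mm [ 0.9 -1.2] handle err deg -0.3 len 0.0685
1 off mm [-2.2  1.1] handle err deg 0.8 len 0.0577
0 off mm [-3.5  1. ] handle err deg 2.2 len 0.0473
[-0.60240446  0.07024685  0.95854663]
```

```bash
python3 -c "
from station import bot
print(bot.hand_in())"
```

```text
the job is handed in; nothing more can be done
None
```

The job is handed in at about 30 s: by camera, all four cups are down in their own wells in order of size, with handles within about 2° of straight out over the front, and the timer and shaker were not touched.

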